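Sort the bench after a test run

ROBOT

A 6-joint arm with a two-finger parallel gripper is mounted at the origin on a cart in front of the work surface, level with it; the furniture and walls round the work are solid. World frame = base frame: x ahead of the robot, y to its left, z up, the work surface at z = 0. Lengths are in mm, angles in rad, forces in N, time in s.
With the tool pointing down it reaches from about 350 to 775 mm from the base axis. Payload 7.3 kg.
Tool frame: the origin (TCP) lies at the very end of the fingers, on their centre line; the grasp point (between the pads) lies behind it (bot.grip_point_offset is the z of the grasp point in the tool frame, in mm); z points along the fingers, y is the line along which they close (so a half turn about z gives the same grasp; the last joint's range is limited). The gripper opens to 92 mm and grips with 3 to 60 N. Pads are 19 mm wide; open, the fingers measure 130 mm over their backs; the gripper's body (75 mm by 190 mm) begins 47 mm behind the grasp point.
Start: joints at [1.143, 0.342, 1.524, -0, 1.275, -0.146], TCP at [145.979, 504.316, 226.741] pointing down, gripper open.
Joint ranges: [-2.53, 2.53], [-0.77, 2.02], [0.04, 2.7], [-1, 4.14], [0.28, 2.66], [-3.11, 3.11]. Speed limits (rad/s): [2.57, 2.57, 3.14, 3.14, 3.14, 3.14].

INTERFACE

Orientations are given as [roll, pitch, yaw] about the fixed x, y, z axes, in that order (R = Rz(yaw) Ry(pitch) Rx(roll)).
In Python, from plant import bot gives the robot as it stands. The module is installed in compiled form; this text tells all that it offers.
- The arm moves only by the shell command python3 -m crank 'ROWS'. ROWS is JSON, a list that holds one entry, the list of rows, each a list of 5 numbers: the opening, from 0 (shut) to 1 (fully open), then the shift along the tool's x, y, z in cm, then the turn about the tool's z in degrees. In form: [[[claw, x, y, z, turn], ...]]. A call has exactly 10 rows; each row is the pose to reach, as a shift and turn from the pose commanded when the call began, along the tool's axes at that moment; what a row does not reach only later rows make up. A row lasts 1/10 s, in which the tool goes at most 50 mm and 8.59 degrees, less where a joint would pass 70% of its speed; a pose out of reach is approached as far as the arm can. A call with a gripper value outside its range is refused whole. The fingers move at their own pace and stop on an object; the grip force is fixed at half the most. Time passes only in rows, so rows that repeat a pose let the fingers close, or fill a call up. It gives the time, the measured TCP pose, the force, the opening and the grip force at its end, in the units of the state.
- bot.get_obs(): the state, without advancing time (a new reading comes with each control period).
- bot.capture(name): name is "scene" or "top" or "wrist"; returns (picture, depth): 420x560x3 uint8, red, green, blue; 420x560 float32, mm along the optical axis (not along the pixel's ray), 0 where there is no reading.
- bot.calibration(name): a dict with "vertical_fov" (degrees; the focal length in pixels is half the picture's height over the tangent of half this angle, whatever the lens; pixels are square), "cx", "cy" (the principal point, pixels), "D" ([k1, k2, p1, p2, k3] as OpenCV has them; the pictures are not rectified), "rvec" (rotation vector, rad) and "tvec" (3), from world to camera coordinates, as OpenCV has them; the wrist camera has in their place "tool_from_camera" (4x4, takes a point from camera to tool coordinates, whose origin is the TCP and whose axes are the flange's). Camera axes: x right, y down, z forward; pixel columns grow to the right and rows downward; lengths in mm; the calibration is good to about 2 mm. A picture is of the moment at which its call begins: read the wrist's pose just before it. calibration takes no time and is no camera call.
- bot.close_job(): hands the job in; it is judged then, once.
The state is a dict: "time": time; "joint_positions": joint angles; "dq": joint speeds; "tau": joint torques, N m; "tool_pos": TCP position; "tcp_rot": TCP orientation; "contact_force": force on the tool from outside, world axes, zero at the start; "moment": the same for the moment, N m; "grip_width": finger opening in mm; "finger_force": force on a finger pad.
Only numpy, scipy, OpenCV 4.12 (cv2) and the standard library are available. Lean on these libraries where they do the work, as an engineer would, in place of code of your own. Each camera call takes 0.05 s, during which the arm holds its last target. There are 200 camera calls.

TASK

Sort what was used for the test run and now stands on the near, open part of the worktop, in front of the machines. Stand the two brown dropper bottles in the two-bay bottle caddy, one in each bay, put both patient samples (the lidded specimen cup, standing, and the loose capped blood tube, lying down) in the wide sample tray, and lay the forceps flat in the long narrow instrument tray. Keep the bottles and the cup upright all the time, and do not drop anything.

Things in the scene. Friction and masses are not known exactly. Their poses are not given: they have to be found in the camera images.
- dropper_a: one of two alike brown glass dropper bottles with a black rubber bulb, standing on the near, open part of the worktop (those behind the white analyser belong to the room). Body 33 mm across, straight up to 60 mm above its foot, then a shoulder, a 24 mm collar at 70 to 77 mm and the thin bulb to 102 mm. Origin: centre of its underside; z up. Rigid. Either bottle may go in either bay.
- dropper_b: the other brown dropper bottle, same size and origin as dropper_a.
- specimen_cup: specimen cup with a wide yellow screw lid, standing on the near, open part of the worktop (not the one behind the analyser); 61 mm tall in all. Body 52 mm across; the lid, from 48 to 61 mm above the underside, 57 mm across. Origin: centre of its underside; z up.
- blood_tube: single blood tube lying on the near, open part of the worktop (not those standing in the blue racks or lying far back). 83 mm long along its own y; clear barrel 13 mm across with its axis about 8 mm above the underside when lying, from y = -24 to +41 mm; yellow cap 17 mm across from y = -41 to -24 mm. Origin: middle of its length, on the underside; z up as it lies at the start.
- forceps: plain steel forceps lying flat on the near, open part of the worktop (not those lying far back by the pipettes), 126 mm long along its own y, 18 mm wide along x, 9 mm thick; rigid (it does not close). Origin: centre of its underside; z up.
- bottle_caddy: grey open plastic caddy with two equal square bays side by side, fixed. Outside 70 mm (x) by 134 mm (y), walls and divider 30 mm high and 4 mm thick, floor 4 mm. The bays are 62 (x) by 61 (y) mm inside, centred at y = +32.5 and -32.5 mm. Origin: centre of its underside on the worktop; y along its long side, z up.
- sample_tray: white open plastic tray, the widest of the three, without divider, fixed. Outside 118 mm (x) by 178 mm (y), walls 22 mm high and 4 mm thick, floor 4 mm. Origin: centre of its underside on the worktop; y along its long side, z up.
- instrument_tray: bare aluminium shallow long narrow tray, fixed. Outside 78 mm (x) by 190 mm (y), walls 14 mm high and 4 mm thick, floor 4 mm. Origin: centre of its underside on the worktop; y along its long side, z up.
There are look-alikes about, which are no part of the job. What is shaped like the dropper_a but yellow is not meant.

How it is judged (in metres and radians):
At the end, for the whole second after the job is handed in: A dropper bottle stands in each caddy bay (within 20 mm of its centre); the cup stands and the blood tube lies inside the sample tray; the forceps lie inside the instrument tray; all on the floors, upright or level within 0.12 rad, released and at rest (((x of dropper_a in the frame of bottle_caddy between -0.02 and 0.02 m and y of dropper_a in the frame of bottle_caddy between 0.0125 and 0.0525 m and z of each of dropper_a, dropper_b in the frame of bottle_caddy below 0.01 m and x of dropper_b in the frame of bottle_caddy between -0.02 and 0.02 m and y of dropper_b in the frame of bottle_caddy between -0.0525 and -0.0125 m) or (x of dropper_a in the frame of bottle_caddy between -0.02 and 0.02 m and y of dropper_a in the frame of bottle_caddy between -0.0525 and -0.0125 m and z of each of dropper_a, dropper_b in the frame of bottle_caddy below 0.01 m and x of dropper_b in the frame of bottle_caddy between -0.02 and 0.02 m and y of dropper_b in the frame of bottle_caddy between 0.0125 and 0.0525 m)) and angle between each of dropper_a, dropper_b, specimen_cup's own z axis and vertical below 0.12 rad and x of specimen_cup in the frame of sample_tray between -0.055 and 0.055 m and y of specimen_cup in the frame of sample_tray between -0.085 and 0.085 m and z of specimen_cup in the frame of sample_tray below 0.01 m and x of blood_tube in the frame of sample_tray between -0.055 and 0.055 m and y of blood_tube in the frame of sample_tray between -0.085 and 0.085 m and z of blood_tube in the frame of sample_tray below 0.026 m and angle between blood_tube's own y axis and vertical between 1.45 and 1.69 rad and x of forceps in the frame of instrument_tray between -0.031 and 0.031 m and y of forceps in the frame of instrument_tray between -0.034 and 0.034 m and z of forceps in the frame of instrument_tray below 0.016 m and angle between forceps's own y axis and vertical between 1.45 and 1.69 rad and angle between the y axis of forceps and the y axis of instrument_tray, either way round below 0.5 rad and linear speed of each of dropper_a, dropper_b, specimen_cup, blood_tube, forceps below 0.02 m/s and contact force between the fingers and dropper_a below 0.1 N and contact force between the fingers and dropper_b below 0.1 N and contact force between the fingers and specimen_cup below 0.1 N and contact force between the fingers and blood_tube below 0.1 N and contact force between the fingers and forceps below 0.1 N); the robot touches nothing.
It fails at once if a dropper bottle or the specimen cup is tipped over (more than 0.7 rad) (angle between any of dropper_a, dropper_b, specimen_cup's own z axis and vertical above 0.7 rad).
It fails at once if something is dropped or thrown: it moves faster than 1 m/s without the fingers on it ((linear speed of dropper_a above 1 m/s and contact force between the fingers and dropper_a below 0.05 N) or (linear speed of dropper_b above 1 m/s and contact force between the fingers and dropper_b below 0.05 N) or (linear speed of specimen_cup above 1 m/s and contact force between the fingers and specimen_cup below 0.05 N) or (linear speed of blood_tube above 1 m/s and contact force between the fingers and blood_tube below 0.05 N) or (linear speed of forceps above 1 m/s and contact force between the fingers and forceps below 0.05 N)).
It also fails if it takes over 138 s, if anything falls off the work surface, if the arm or the gripper's body presses on something with over 40 N, if the wrist force passes 120 N, or if a joint passes its speed limit or range.

## Working session

There is one attempt and no reset: what is moved stays moved. The work goes in short steps, Python scripts to look and compute and a shell command to move; the robot and the scene stay as the last step left them, time stands still between calls to the robot, and variables do not carry over. Pictures are saved under pics/ and viewed, at most 14 in all, crops included, and the job is handed in when it is done.

```bash
mkdir -p pics
cat > h.py <<'E'
import numpy as np, cv2
from plant import bot
from scipy.spatial.transform import Rotation as R
def snap(n,f):
    o=bot.get_obs(); im,d=bot.capture(n); cv2.imwrite('pics/'+f+'.png',im[:,:,::-1]); np.savez('pics/'+f,im=im,d=d,p=o['tool_pos'],r=o['tcp_rot'],n=n); return im,d
def K(n):
    c=bot.calibration(n); f=210/np.tan(np.radians(c['vertical_fov'])/2)
    return c,np.array([[f,0,c['cx']],[0,f,c['cy']],[0,0,1.]]),np.array(c['D'],float)
def world(f,uv,z=None):
    """pixels -> world; by depth, or on plane z"""
    s=np.load('pics/'+f+'.npz'); n=str(s['n']); c,k,D=K(n); uv=np.array(uv,float).reshape(-1,2)
    q=cv2.undistortPoints(uv.reshape(-1,1,2),k,D).reshape(-1,2); q=np.c_[q,np.ones(len(q))]
    if 'rvec' in c:
        M=cv2.Rodrigues(np.array(c['rvec'],float))[0].T; t=-M@np.array(c['tvec'],float).ravel()
    else:
        T=np.array(c['tool_from_camera']); W=R.from_euler('xyz',s['r']).as_matrix(); M=W@T[:3,:3]; t=W@T[:3,3]+s['p']
    r=q@M.T
    if z is None:
        i=np.round(uv).astype(int); return t+r*s['d'][i[:,1],i[:,0]][:,None]
    return t+r*((z-t[2])/r[:,2])[:,None]
E
python3 - <<'E'
from h import *
o=bot.get_obs(); print({k:np.round(v,3) for k,v in o.items()}, bot.grip_point_offset)
for n in('scene','top','wrist'): snap(n,n+'0')
im=cv2.imread('pics/top0.png'); cv2.imwrite('pics/top0b.png',cv2.resize(im,(800,600),interpolation=cv2.INTER_CUBIC))
E
```

```text
{'time': np.float64(0.0), 'joint_positions': array([ 1.143,  0.343,  1.525, -0.   ,  1.275, -0.146]), 'dq': array([-0.001, -0.001, -0.001, -0.001,  0.   ,  0.001]), 'tau': array([  0.   , -43.123, -24.423,   0.072,   0.056,  -0.   ]), 'tool_pos': array([145.801, 503.934, 226.04 ]), 'tcp_rot': array([-3.14, -0.  ,  2.86]), 'contact_force': array([-0.193, -0.388,  0.09 ]), 'moment': array([0.019, 0.064, 0.056]), 'finger_force': np.float64(0.0), 'grip_width': np.float64(91.956)} -18.8
```

View pics/top0b.png

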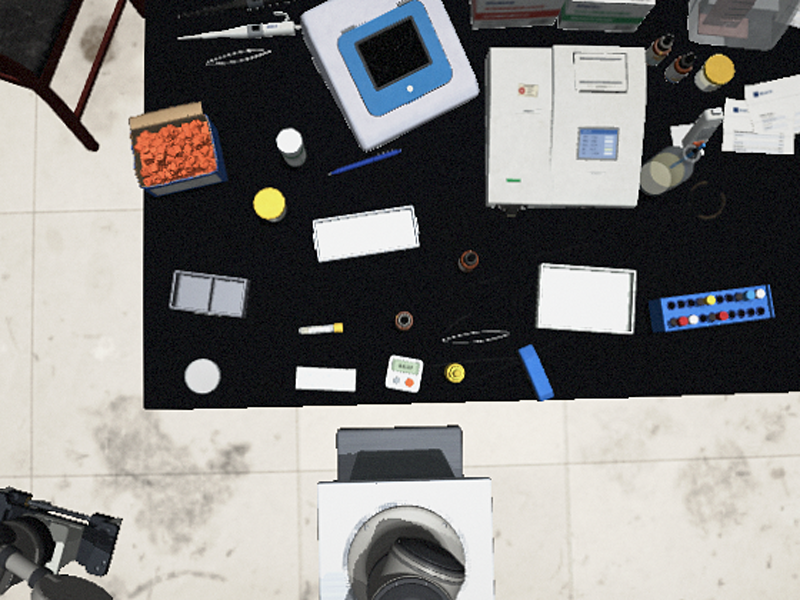

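View pics/scene0.png

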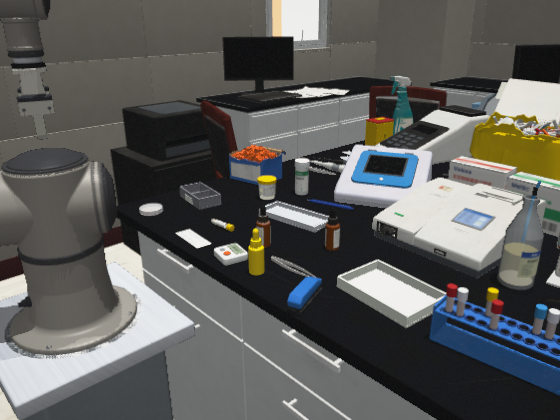

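The enlarged top view shows the caddy (210,293), the instrument tray (366,233), the sample tray (586,298), the cup (269,204) and the tube (321,328, cap to the right). The brown bottles are at (404,320) and (468,261), the forceps at (476,336), and the yellow decoy bottle at (455,373). Next I'll enlarge this area.

Run:
```python
from h import *
im=cv2.imread('pics/top0.png')
cv2.imwrite('pics/c1.png',cv2.resize(im[130:280,110:310],None,fx=4,fy=4,interpolation=cv2.INTER_CUBIC))
cv2.imwrite('pics/c2.png',cv2.resize(im[130:280,260:460],None,fx=4,fy=4,interpolation=cv2.INTER_CUBIC))
```

```text
(no output)
```

View pics/c1.png

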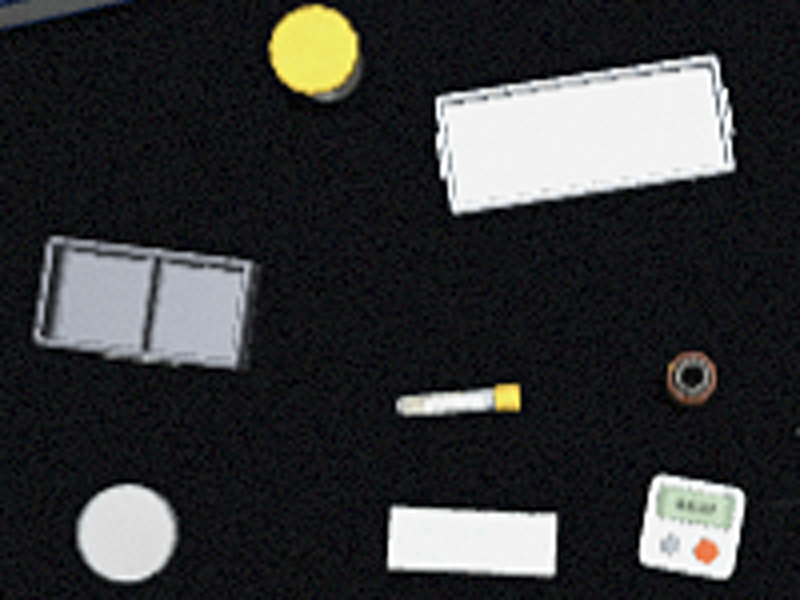

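View pics/c2.png

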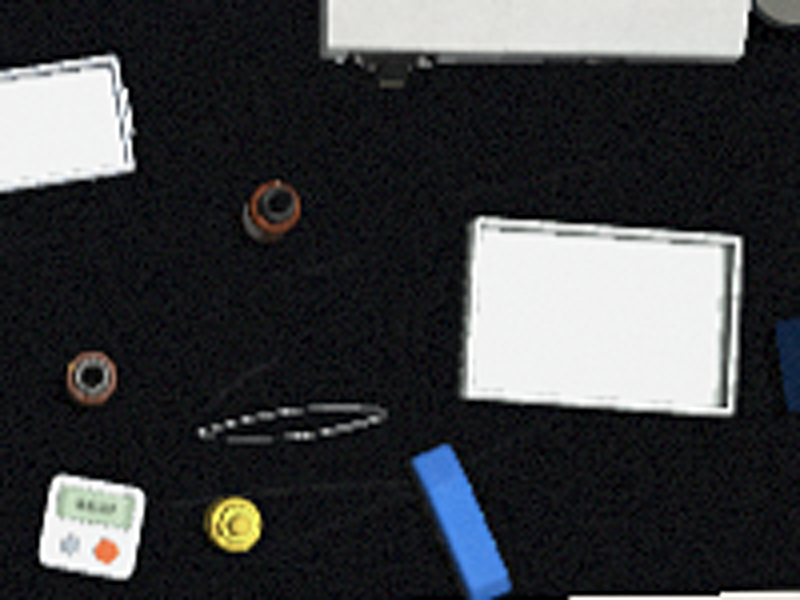

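The crops show the rims and corners of all three trays, the cup lid at c1 (314,50), and the tube running from (397,405) to its cap end at (520,397). One bottle is at c1 (692,376) and the other at c2 (275,207). The forceps lie in c2 from (199,433) to (386,412).

Run:
```python
from h import *
np.set_printoptions(suppress=True,precision=1)
a=lambda l:np.array(l)/4+[110-.375,130-.375]
b=lambda l:np.array(l)/4+[260-.375,130-.375]
def tray(n,p,z):
    w=world('top0',p,z); c=w.mean(0); e=[np.linalg.norm(w[i]-w[(i+1)%4])for i in range(4)]
    l=(w[0]+w[3]-w[1]-w[2])/2; print(n,c,'edges',np.array(e),'long axis yaw deg',np.degrees(np.arctan2(l[1],l[0])))
tray('caddy',a([(50,237),(255,262),(245,368),(35,345)]),30)
tray('instr',a([(437,97),(716,57),(735,170),(455,213)]),14)
tray('sample',b([(475,217),(741,237),(735,413),(463,397)]),22)
print('cup',world('top0',a([(314,50)]),61),world('top0',a([(314,50)])))
print('b1',world('top0',a([(692,376)]),102),world('top0',a([(692,376)])))
print('b2',world('top0',b([(280,203),(273,209)]),102)[0],world('top0',b([(273,209)]),62),world('top0',b([(280,203)])))
for n,p in(('tube',a([(397,405),(520,397)])),('forc',b([(199,433),(386,412)]))):
    w=world('top0',p,8 if n=='tube' else 5); l=w[0]-w[1]; print(n,w,w.mean(0),np.linalg.norm(l),np.degrees(np.arctan2(l[1],l[0])))
print('decoys',world('top0',b([(235,525)]),100),world('top0',b([(445,525)]),10),world('top0',a([(650,575)]),15))
print('yaw0',np.degrees(bot.get_obs()['tcp_rot']), bot.calibration('wrist')['tool_from_camera'])
# any depth map max heights near objects
v,u=np.mgrid[130:290,110:460]; w=world('top0',np.c_[u.ravel(),v.ravel()]).reshape(160,350,3)
np.save('pics/w.npy',w)
for n,(x,y,r) in {}.items(): pass
```

```text
caddy [501.3 345.2  30. ] edges [135.2  69.2 137.7  71. ] long axis yaw deg 82.00560762683706
instr [607.7  57.3  14. ] edges [187.   76.8 187.1  78.4] long axis yaw deg 97.1760198740519
sample [ 476.5 -346.5   22. ] edges [177.7 116.6 180.3 119. ] long axis yaw deg 84.77658139321481
cup [[658.6 229.1  61. ]] [[659.  229.4  59.3]]
b1 [[441.8  -6.9 102. ]] [[441.9  -6.9 100.3]]
b2 [ 546. -126.  102.] [[ 547.3 -126.    62. ]] [[ 546.2 -126.2  100. ]]
tube [[431.7 185.7   8. ]
 [435.  104.7   8. ]] [433.4 145.2   8. ] 81.04475022697225 92.30742651502256
forc [[ 406.7  -78.5    5. ]
 [ 417.4 -202.8    5. ]] [ 412.1 -140.7    5. ] 124.77495140037011 94.899335128219
decoys [[348.5 -92.1 100. ]] [[ 342.  -238.3   10. ]] [[316.7  22.   15. ]]
yaw0 [-179.9   -0.   163.9] [[   0.    -1.    -0.3   80. ]
 [   1.     0.     0.    -0.3]
 [   0.    -0.3    1.  -157.7]
 [   0.     0.     0.     1. ]]
```

```bash
cat >> h.py <<'E'
def to(*P):
    """successive poses x,y,z,yaw(deg) -> shift (cm, deg), all from the present pose"""
    o=bot.get_obs(); r=o['tcp_rot']; W=R.from_euler('xyz',r).as_matrix()
    for p in P:
        s=W.T@(np.array(p[:3])-o['tool_pos'])/10; t=(np.degrees(r[2])-p[3]+180)%360-180
        print(p,'->',np.round(s,2),'turn',round(t,1))
E
python3 - <<'E'
from h import *
v,u=np.mgrid[0:300:2,100:500:2]; w=world('top0',np.c_[u.ravel(),v.ravel()])
for n,x,y in(('b1',442,-7),('b2',547,-126),('cup',659,229),('instr',608,57),('sample',476,-346),('caddy',501,345),('tube',433,145),('forc',412,-141)):
    m=(abs(w[:,0]-x)<115)&(abs(w[:,1]-y)<115)&(w[:,2]>45)&(np.hypot(w[:,0]-x,w[:,1]-y)>38); q=w[m]
    print(n,len(q)); 
    if len(q): print(np.unique(np.round(q/[25,25,40]).astype(int)*[25,25,40],axis=0).tolist()[:25])
to((442,-7,200,82),(442,-7,110,82),(442,-7,40,82))
E
```

```text
b1 165
[[325, -100, 40], [325, -100, 80], [350, -100, 40], [350, -100, 80], [350, -100, 120], [350, -75, 40], [350, -75, 80], [375, -100, 40], [375, 25, 1360], [525, -125, 40], [550, -125, 40], [550, -125, 80], [550, -100, 40]]
b2 70
[[425, -25, 40], [425, -25, 80], [450, -25, 80], [450, 0, 80], [625, -225, 40], [625, -200, 40], [650, -250, 40], [650, -250, 80], [650, -225, 40], [650, -225, 80], [650, -200, 40], [650, -200, 80], [650, -175, 40], [650, -175, 80]]
cup 149
[[700, 350, 40], [700, 350, 80], [725, 325, 40], [725, 325, 80], [725, 350, 80], [750, 175, 40], [750, 175, 80], [750, 175, 120], [750, 200, 40], [750, 200, 80], [750, 200, 120], [750, 325, 40], [750, 325, 80], [750, 350, 80], [775, 175, 120], [775, 200, 120], [775, 325, 80], [775, 350, 80]]
instr 0
sample 0
caddy 0
tube 0
forc 36
[[325, -100, 40], [325, -100, 80], [350, -100, 40], [350, -100, 80], [350, -100, 120], [350, -75, 40], [350, -75, 80], [375, -100, 40]]
(442, -7, 200, 82) -> [-42.66 -40.85   2.66] turn 81.9
(442, -7, 110, 82) -> [-42.66 -40.84  11.66] turn 81.9
(442, -7, 40, 82) -> [-42.66 -40.83  18.66] turn 81.9
```

```bash
python3 -m crank '[[[1,-4,-4,0,8],[1,-8,-8,0,16],[1,-12,-12,0.5,24],[1,-16,-16,0.5,32],[1,-20,-20,1,40],[1,-24,-24,1,48],[1,-28,-27,1,56],[1,-32,-31,2,64],[1,-36,-35,2,72],[1,-40,-38,2.5,81]]]'
python3 -c "
from h import *
to((442,-7,110,82),(442,-7,40,82))"
```

```text
time: 1.15
tool_pos: [396.0, 70.2, 205.6]
tcp_rot: [3.141, -0.0, 1.447]
contact_force: [1.0, 0.6, -0.1]
grip_width: 91.5
finger_force: 0.0
(442, -7, 110, 82) -> [-7.09  5.51  9.56] turn 0.9
(442, -7, 40, 82) -> [-7.1   5.51 16.56] turn 0.9
```

```bash
python3 -m crank '[[[1,-2.5,2,0.5,0],[1,-5,4,1.5,0],[1,-6.5,5,3.5,0],[1,-6.5,5,6,0],[1,-6.5,5,8,0],[1,-6.5,5,8,0],[1,-6.5,5,8,0],[1,-6.5,5,8,0],[1,-6.5,5,8,0],[1,-6.5,5,8,0]]]'
python3 -c "
from h import *
to((442,-7,40,82))"
```

```text
time: 2.15
tool_pos: [438.1, 1.9, 126.4]
tcp_rot: [3.14, 0.0, 1.453]
contact_force: [0.7, -0.1, -0.2]
grip_width: 91.7
finger_force: 0.0
(442, -7, 40, 82) -> [-0.83  0.48  8.64] turn 1.3
```

```bash
python3 -m crank '[[[1,-0.8,0.5,1,0],[1,-0.8,0.5,3.5,0],[1,-0.8,0.5,6,0],[1,-0.8,0.5,8,0],[1,-0.8,0.5,8.6,0],[1,-0.8,0.5,8.6,0],[1,-0.8,0.5,8.6,0],[0.6,-0.8,0.5,8.6,0],[0.5,-0.8,0.5,8.6,0],[0.4,-0.8,0.5,8.6,0]]]'
python3 -m crank '[[[0.3,0,0,0,0],[0.25,0,0,0,0],[0.2,0,0,0,0],[0.2,0,0,0,0],[0.2,0,0,0,0],[0.2,0,0,0,0],[0.2,0,0,-1,0],[0.2,0,0,-3,0],[0.2,0,0,-6,0],[0.2,0,0,-9,0]]]'
python3 -c "
from h import *
to((442,-7,150,82),(492,281,170,82),(497,313,120,82),(497,313,46,82))"
```

```text
time: 3.15
tool_pos: [442.0, -6.7, 40.2]
tcp_rot: [3.14, -0.0, 1.453]
contact_force: [0.1, 0.4, 0.3]
grip_width: 72.4
finger_force: 0.0
time: 4.15
tool_pos: [441.2, -6.6, 131.0]
tcp_rot: [-3.141, -0.0, 1.453]
contact_force: [0.1, 0.5, -1.5]
grip_width: 31.7
finger_force: 30.0
(442, -7, 150, 82) -> [-0.03  0.08 -1.9 ] turn 1.3
(492, 281, 170, 82) -> [29.16  1.66 -3.9 ] turn 1.3
(497, 313, 120, 82) -> [32.4   1.79  1.1 ] turn 1.3
(497, 313, 46, 82) -> [32.4   1.79  8.5 ] turn 1.3
```

```bash
python3 -m crank '[[[0.2,2,0,-1,1],[0.2,6,0.2,-2,1],[0.2,10.5,0.5,-2,1],[0.2,15,0.7,-2,1],[0.2,19.5,1,-2,1],[0.2,24,1.2,-2,1],[0.2,28.5,1.4,-2,1],[0.2,32.5,1.6,-2,1],[0.2,36,1.8,-2,1],[0.2,38,1.9,-2,1]]]'
python3 -m crank '[[[0.2,0.9,0,0,0],[0.2,0.9,0,0,0],[0.2,0.9,0,1,0],[0.2,0.9,0,2,0],[0.2,0.9,0,3,0],[0.2,0.9,0,4,0],[0.2,0.9,0,4.5,0],[0.2,0.9,0,4.5,0],[0.2,0.9,0,4.5,0],[0.2,0.9,0,4.5,0]]]'
python3 -c "
from h import *
to((505.8,377.4,45,82)); snap('scene','s1')
im=cv2.imread('pics/s1.png')[120:270,110:310]; cv2.imwrite('pics/s1c.png',cv2.resize(im,None,fx=4,fy=4))"
```

```text
time: 5.15
tool_pos: [504.8, 371.1, 150.0]
tcp_rot: [3.141, -0.001, 1.438]
contact_force: [0.8, 0.6, -1.0]
grip_width: 31.7
finger_force: 30.0
time: 6.15
tool_pos: [506.7, 377.6, 105.2]
tcp_rot: [3.141, -0.001, 1.436]
contact_force: [0.2, 0.3, -0.6]
grip_width: 31.7
finger_force: 30.0
(505.8, 377.4, 45, 82) -> [-0.03 -0.09  6.02] turn 0.3
```

View pics/s1c.png

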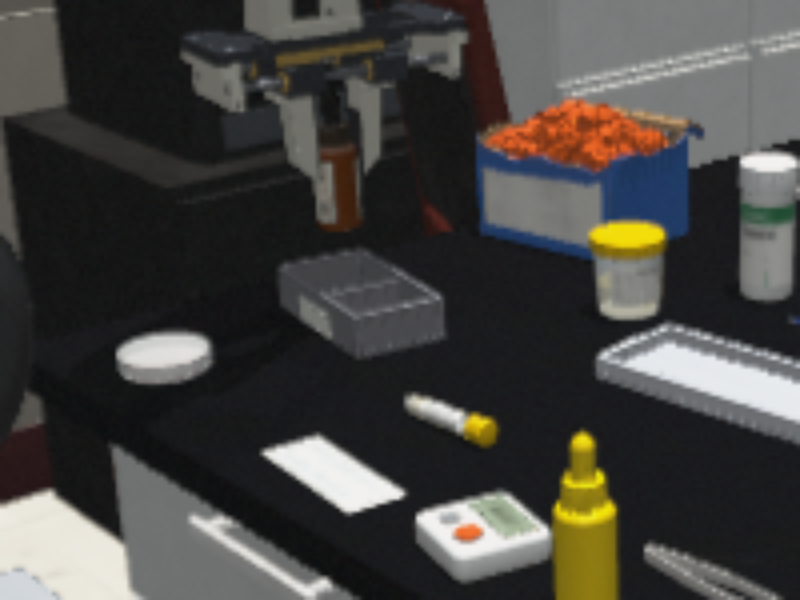

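The bottle hangs upright in the fingers at (338,180), above the caddy's far bay at (360,300). I'll lower it, release it and back out.

```bash
python3 -m crank '[[[0.2,0,0,1,0],[0.2,0,-0.1,2,0],[0.2,0,-0.1,3.2,0],[0.2,0,-0.1,4.3,0],[0.2,0,-0.1,5.2,0],[0.2,0,-0.1,5.6,0],[0.2,0,-0.1,5.9,0],[0.2,0,-0.1,6,0],[0.2,0,-0.1,6,0],[0.2,0,-0.1,6,0]]]'
python3 -m crank '[[[0.36,0,0,0.1,0],[0.45,0,0,0.1,0],[0.55,0,0,0.1,0],[0.65,0,0,0.1,0],[0.75,0,0,0,0],[0.75,0,0,-1,0],[0.75,0,0,-4,0],[0.75,0,0,-8,0],[0.75,0,0,-12,0],[0.75,0,0,-16,0]]]'
python3 -c "
from h import *
to((547,-126,200,160),(547,-126,40,160),(547,-126,200,140))"
```

```text
time: 7.2
tool_pos: [505.6, 377.6, 45.1]
tcp_rot: [3.141, -0.001, 1.436]
contact_force: [0.7, 0.1, -1.2]
grip_width: 31.1
finger_force: 30.0
time: 8.2
tool_pos: [505.2, 377.4, 207.2]
tcp_rot: [3.141, -0.001, 1.436]
contact_force: [1.2, 0.9, -0.5]
grip_width: 69.1
finger_force: 0.0
(547, -126, 200, 160) -> [-49.32  10.92   0.7 ] turn -77.7
(547, -126, 40, 160) -> [-49.33  10.91  16.7 ] turn -77.7
(547, -126, 200, 140) -> [-49.32  10.92   0.7 ] turn -57.7
```

```bash
python3 -m crank '[[[0.8,-3,0.7,0,-4],[0.8,-7.5,1.7,0,-11],[0.9,-12,2.7,0,-19],[1,-16.8,3.7,0,-27],[1,-21.6,4.8,0,-35],[1,-26.4,5.8,0,-43],[1,-31.2,6.9,0,-51],[1,-36,8,0,-59],[1,-40.8,9,0,-67],[1,-45,10,0,-75]]]'
python3 -m crank '[[[1,-0.7,-4,2,-2],[1,-0.7,-4.2,5,-3],[1,-0.7,-4.2,8,-3],[1,-0.7,-4.2,9,-3],[1,-0.7,-4.2,9,-3],[1,-0.7,-4.2,9,-3],[1,-0.7,-4.2,9,-3],[1,-0.7,-4.2,9,-3],[1,-0.7,-4.2,9,-3],[1,-0.7,-4.2,9,-3]]]'
python3 -c "
from h import *
to((547,-126,40,160))"
```

```text
time: 9.2
tool_pos: [542.6, -68.3, 205.7]
tcp_rot: [3.141, 0.001, 2.724]
contact_force: [0.6, -0.2, -0.2]
grip_width: 92.1
finger_force: 0.0
time: 10.2
tool_pos: [532.0, -107.6, 115.0]
tcp_rot: [3.142, 0.001, 2.771]
contact_force: [-1.0, -1.5, 1.1]
grip_width: 91.6
finger_force: 0.0
(547, -126, 40, 160) -> [-2.06 -1.17  7.51] turn -1.2
```

```bash
python3 -m crank '[[[1,-1,-0.6,0,0],[1,-2,-1.2,0,0],[1,-2.1,-1.2,1,0],[1,-2.1,-1.2,3,0],[1,-2.1,-1.2,5,0],[1,-2.1,-1.2,7,0],[1,-2.1,-1.2,7.5,0],[1,-2.1,-1.2,7.5,0],[0.7,-2.1,-1.2,7.5,0],[0.5,-2.1,-1.2,7.5,0]]]'
python3 -m crank '[[[0.4,0,0,0,0],[0.3,0,0,0,0],[0.2,0,0,0,0],[0.2,0,0,0,0],[0.2,0,0,0,0],[0.2,0,0,0,0],[0.2,0,0,-1,0],[0.2,0,0,-4,0],[0.2,0,0,-8,0],[0.2,0,0,-12,0]]]'
python3 -c "
from h import *
to((496.8,313,170,82),(496.8,313,45,82))"
```

```text
time: 11.2
tool_pos: [547.7, -126.7, 40.5]
tcp_rot: [3.141, 0.002, 2.771]
contact_force: [-1.4, 0.7, 0.0]
grip_width: 79.9
finger_force: 0.0
time: 12.2
tool_pos: [546.6, -126.3, 161.2]
tcp_rot: [3.141, -0.001, 2.771]
contact_force: [0.2, -1.4, -0.6]
grip_width: 31.6
finger_force: 30.0
(496.8, 313, 170, 82) -> [20.55 39.15 -0.85] turn 76.8
(496.8, 313, 45, 82) -> [20.54 39.15 11.65] turn 76.8
```

```bash
python3 -m crank '[[[0.2,1,2,0,4],[0.2,3,5.5,-0.5,12],[0.2,5,9.5,-0.5,20],[0.2,7.2,13.7,-0.5,28],[0.2,9.4,17.9,-0.5,36],[0.2,11.6,22.1,-0.5,44],[0.2,13.8,26.3,-0.5,52],[0.2,16,30.5,-0.5,60],[0.2,18,34.3,-0.5,68],[0.2,19.5,37.2,-0.5,75]]]'
python3 -m crank '[[[0.2,2,0,0,2],[0.2,2,0,0,2],[0.2,2,0,0,2],[0.2,2,0,2,2],[0.2,2,0,4,2],[0.2,2,0,6,2],[0.2,2,0,6,2],[0.2,2,0,6,2],[0.2,2,0,6,2],[0.2,2,0,6,2]]]'
python3 -c "
from h import *
to((496.8,313,45,82))"
```

```text
time: 13.2
tool_pos: [499.3, 293.1, 165.4]
tcp_rot: [3.141, -0.001, 1.457]
contact_force: [-0.0, -0.1, -1.2]
grip_width: 31.8
finger_force: 30.0
time: 14.2
tool_pos: [502.8, 310.8, 106.0]
tcp_rot: [3.14, -0.001, 1.427]
contact_force: [0.1, 0.5, -1.0]
grip_width: 31.6
finger_force: 30.0
(496.8, 313, 45, 82) -> [ 0.12 -0.64  6.09] turn -0.2
```

```bash
python3 -m crank '[[[0.2,0.1,-0.3,0,0],[0.2,0.1,-0.6,0.5,0],[0.2,0.1,-0.6,2,0],[0.2,0.1,-0.6,3.5,0],[0.2,0.1,-0.6,4.8,0],[0.2,0.1,-0.6,5.6,0],[0.2,0.1,-0.6,5.9,0],[0.2,0.1,-0.6,6.1,0],[0.2,0.1,-0.6,6.1,0],[0.2,0.1,-0.6,6.1,0]]]'
python3 -m crank '[[[0.36,0,0,0.1,0],[0.45,0,0,0.1,0],[0.55,0,0,0.1,0],[0.65,0,0,0.1,0],[0.75,0,0,0,0],[0.75,0,0,-1,0],[0.75,0,0,-4,0],[0.75,0,0,-7,0],[0.75,0,0,-10,0],[0.75,0,0,-12,0]]]'
python3 -c "
from h import *
to((433.4,147,60,92.3),(433.4,147,3,92.3))"
```

```text
time: 15.2
tool_pos: [496.7, 312.8, 44.1]
tcp_rot: [3.141, -0.001, 1.427]
contact_force: [1.6, -0.0, 0.2]
grip_width: 31.4
finger_force: 30.0
time: 16.2
tool_pos: [497.0, 313.0, 166.9]
tcp_rot: [3.139, -0.002, 1.427]
contact_force: [0.5, 0.9, 0.2]
grip_width: 68.7
finger_force: 0.0
(433.4, 147, 60, 92.3) -> [-17.36  -3.95  10.64] turn -10.5
(433.4, 147, 3, 92.3) -> [-17.37  -3.97  16.34] turn -10.5
```

```bash
python3 -m crank '[[[0.6,-3,-1,1,-2],[0.5,-7,-2,3,-5],[0.5,-11,-3,5,-8],[0.5,-15,-3.5,8,-10.5],[0.5,-17.3,-3.9,10,-10.5],[0.5,-17.3,-3.9,12,-10.5],[0.5,-17.3,-3.9,12,-10.5],[0.5,-17.3,-3.9,12,-10.5],[0.5,-17.3,-3.9,12,-10.5],[0.5,-17.3,-3.9,12,-10.5]]]'
python3 -c "
from h import *
to((433.4,147,2,92.3)); im,d=snap('wrist','w1')"
```

```text
time: 17.2
tool_pos: [433.8, 147.6, 44.6]
tcp_rot: [3.139, -0.0, 1.611]
contact_force: [-1.0, -0.7, 0.3]
grip_width: 45.9
finger_force: 0.0
(433.4, 147, 2, 92.3) -> [-0.06 -0.05  4.26] turn 0.0
```

View pics/w1.png

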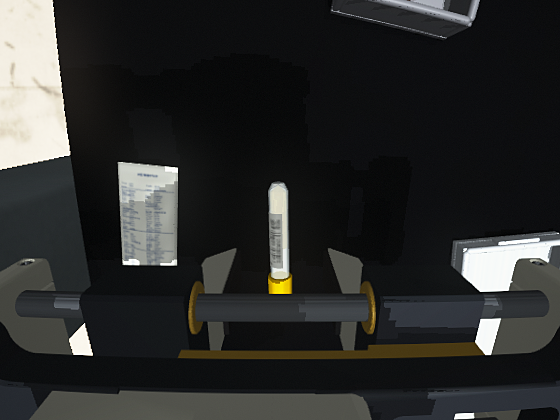

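The tube is centred between the fingers at column 278, lined up with them, with its cap junction at row 277. I'll go down and grip it.

```bash
python3 -c "
from h import *
print(world('w1',[(278,277),(278,183)],12))"
python3 -m crank '[[[0.5,0,0,1,0],[0.5,0,0,2.2,0],[0.5,0,0,3.3,0],[0.5,0,0,4,0],[0.5,0,0,4.2,0],[0.5,0,0,4.2,0],[0.4,0,0,4.2,0],[0.3,0,0,4.2,0],[0.2,0,0,4.2,0],[0.1,0,0,4.2,0]]]'
python3 -m crank '[[[0.05,0,0,0,0],[0.05,0,0,0,0],[0.05,0,0,0,0],[0.05,0,0,0,0],[0.05,0,0,-0.5,0],[0.05,0,0,-2,0],[0.05,0,0,-5,0],[0.05,0,0,-8,0],[0.05,0,0,-11,0],[0.05,0,0,-13,0]]]'
python3 -c "
from h import *
t=np.radians(84.8);X=np.array([np.sin(t),-np.cos(t)]);Y=np.array([np.cos(t),np.sin(t)]);c=np.array([476.5,-346.5])
p=c-36*Y; q=c+50*Y; print(p,q)
to((*p,100,84.8),(*p,8,84.8))"
```

```text
[[432.67498124 122.19634942  12.        ]
 [430.21468726 187.64953494  12.        ]]
time: 18.25
tool_pos: [433.1, 147.0, 1.9]
tcp_rot: [3.141, -0.0, 1.61]
contact_force: [-0.7, -0.1, 1.0]
grip_width: 18.7
finger_force: 0.0
time: 19.25
tool_pos: [433.4, 147.1, 133.9]
tcp_rot: [3.139, -0.0, 1.611]
contact_force: [0.2, 0.7, -1.0]
grip_width: 12.0
finger_force: 30.0
[ 473.23722711 -382.35183835] [ 481.03162901 -296.70578007]
(np.float64(473.2372271128799), np.float64(-382.35183835017494), 100, 84.8) -> [-53.06   1.87   3.37] turn 7.5
(np.float64(473.2372271128799), np.float64(-382.35183835017494), 8, 84.8) -> [-53.06   1.85  12.57] turn 7.5
```

```bash
python3 -m crank '[[[0.05,-2,0,-1,0],[0.05,-6,0,-2,0],[0.05,-11,0.3,-2,1],[0.05,-16,0.5,-2,2],[0.05,-21,0.7,-2,3],[0.05,-26,0.9,-2,4],[0.05,-31,1.1,-2,5],[0.05,-36,1.3,-2,6],[0.05,-40.5,1.5,-2,7],[0.05,-45,1.7,-2,7.5]]]'
python3 -m crank '[[[0.05,-4,0,0,0],[0.05,-6.5,0,0,0],[0.05,-8,0,1,0],[0.05,-8,0,4,0],[0.05,-8,0,7,0],[0.05,-8,0,9,0],[0.05,-8,0,10,0],[0.05,-8,0,10,0],[0.05,-8,0,10,0],[0.05,-8,0,10,0]]]'
python3 -c "
from h import *
to((473.2,-382.3,6.5,84.8))"
```

```text
time: 20.25
tool_pos: [467.4, -304.0, 151.7]
tcp_rot: [-3.142, -0.0, 1.478]
contact_force: [1.3, 0.6, -0.9]
grip_width: 11.8
finger_force: 30.0
time: 21.25
tool_pos: [461.2, -382.1, 52.9]
tcp_rot: [3.14, 0.001, 1.48]
contact_force: [0.4, -0.3, -0.9]
grip_width: 11.9
finger_force: 30.0
(473.2, -382.3, 6.5, 84.8) -> [0.1  1.19 4.64] turn -0.0
```

```bash
python3 -m crank '[[[0.05,0.1,0.6,0,0],[0.05,0.1,1.2,0,0],[0.05,0.1,1.2,1,0],[0.05,0.1,1.2,2.3,0],[0.05,0.1,1.2,3.5,0],[0.05,0.1,1.2,4.2,0],[0.05,0.1,1.2,4.5,0],[0.05,0.1,1.2,4.6,0],[0.05,0.1,1.2,4.6,0],[0.05,0.1,1.2,4.6,0]]]'
python3 -m crank '[[[0.15,0,0,0,0],[0.2,0,0,0,0],[0.25,0,0,0,0],[0.3,0,0,0,0],[0.3,0,0,-1,0],[0.3,0,0,-3,0],[0.3,0,0,-6,0],[0.3,0,0,-10,0],[0.3,0,0,-14,0],[0.3,0,0,-17,0]]]'
python3 -c "
from h import *
to((412,-141,60,94.9),(412,-141,2,94.9))"
```

```text
time: 22.25
tool_pos: [472.5, -381.6, 5.8]
tcp_rot: [-3.142, -0.0, 1.479]
contact_force: [-1.7, 2.5, 4.4]
grip_width: 12.2
finger_force: 30.0
time: 23.25
tool_pos: [472.9, -382.2, 179.2]
tcp_rot: [3.139, 0.002, 1.48]
contact_force: [0.3, -0.5, -0.7]
grip_width: 27.7
finger_force: 0.0
(412, -141, 60, 94.9) -> [23.49 -8.3  11.85] turn -10.1
(412, -141, 2, 94.9) -> [23.5  -8.31 17.65] turn -10.1
```

```bash
python3 -m crank '[[[0.4,3,-1,0,-1],[0.4,7,-2.5,1,-3],[0.4,11,-4,3,-5],[0.4,15,-5.5,6,-7],[0.4,18.5,-7,9,-9],[0.4,21.5,-8,11,-10],[0.4,21.8,-8,12,-10],[0.4,21.8,-8,12.5,-10],[0.4,21.8,-8,12.5,-10],[0.4,21.8,-8,12.5,-10]]]'
python3 -c "
from h import *
to((413.4,-158,2,94.9)); im,d=snap('wrist','w2')"
```

```text
time: 24.25
tool_pos: [413.8, -158.7, 51.3]
tcp_rot: [3.14, 0.001, 1.653]
contact_force: [-0.4, -0.2, 0.1]
grip_width: 37.0
finger_force: 0.0
(413.4, -158, 2, 94.9) -> [ 0.08 -0.04  4.93] turn -0.2
```

View pics/w2.png

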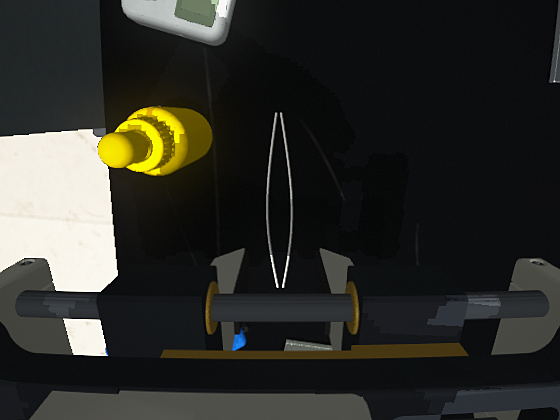

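The forceps are centred between the fingers at column 279. The visible part runs from row 113 to row 288, where it narrows behind the gripper bar.

```bash
python3 -c "
from h import *
print(world('w2',[(279,113),(279,205),(267,205),(292,205),(280,288)],5))"
```

```text
[[ 405.71033186  -77.09790381    5.        ]
 [ 410.52526369 -136.92052055    5.        ]
 [ 402.38465012 -137.59099442    5.        ]
 [ 419.34435868 -136.1930914     5.        ]
 [ 416.40228061 -200.88390238    5.        ]]
```

```bash
python3 -m crank '[[[0.4,0.1,-0.1,1,0],[0.4,0.1,-0.1,2.5,0],[0.4,0.1,-0.1,4,0],[0.4,0.1,-0.1,4.7,0],[0.4,0.1,-0.1,5,0],[0.4,0.1,-0.1,5,0],[0.3,0.1,-0.1,5,0],[0.2,0.1,-0.1,5,0],[0.1,0.1,-0.1,5,0],[0.1,0.1,-0.1,5,0]]]'
python3 -m crank '[[[0.05,0,0,0,0],[0.05,0,0,0,0],[0.05,0,0,0,0],[0.05,0,0,0,0],[0.05,0,0,-0.5,0],[0.05,0,0,-2,0],[0.05,0,0,-5,0],[0.05,0,0,-8,0],[0.05,0,0,-11,0],[0.05,0,0,-14,0]]]'
python3 -c "
from h import *
t=np.radians(97.2);p=np.array([607.7,57.3])-19*np.array([np.cos(t),np.sin(t)]);print(p)
to((*p,100,97.2),(*p,6,97.2)); im,d=snap('scene','s3'); cv2.imwrite('pics/s3c.png',cv2.resize(cv2.imread('pics/s3.png')[150:350,210:450],None,fx=3,fy=3))"
```

```text
time: 25.3
tool_pos: [411.9, -156.6, 0.8]
tcp_rot: [3.141, 0.0, 1.654]
contact_force: [-0.2, -0.8, 1.4]
grip_width: 16.6
finger_force: 30.0
time: 26.3
tool_pos: [411.1, -156.1, 141.9]
tcp_rot: [-3.141, -0.001, 1.654]
contact_force: [0.4, 0.2, -0.7]
grip_width: 16.6
finger_force: 30.0
[610.08133144  38.44982068]
(np.float64(610.0813314377218), np.float64(38.449820675024924), 100, 97.2) -> [17.73 21.45  4.19] turn -2.4
(np.float64(610.0813314377218), np.float64(38.449820675024924), 6, 97.2) -> [17.72 21.45 13.59] turn -2.4
```

View pics/s3c.png

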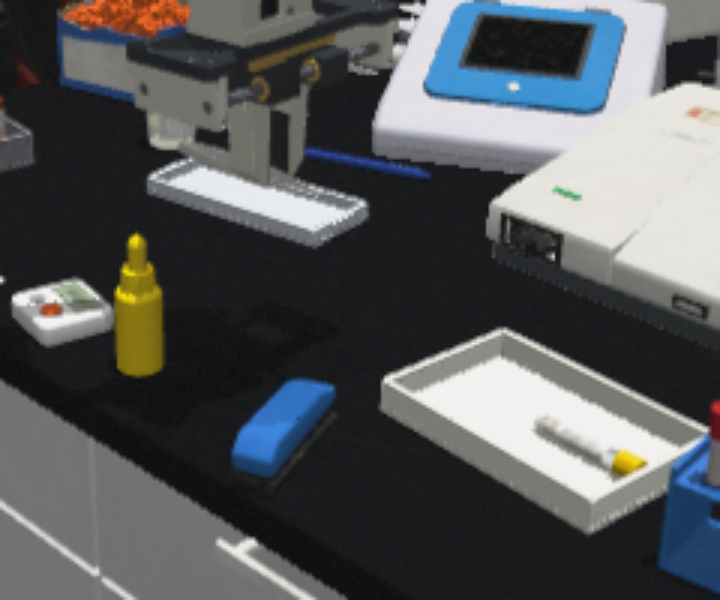

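The forceps are held level between the fingers at (240,160), and the tube lies in the sample tray at (590,445). Next I'll move to the instrument tray.

```bash
python3 -m crank '[[[0.05,1,1.2,0,0],[0.05,3.5,4,0,-0.5],[0.05,6.5,8,0,-1],[0.05,9.5,11.5,0,-1.5],[0.05,12.5,15,0,-2],[0.05,15,18,0.5,-2.4],[0.05,17,20.5,1.5,-2.4],[0.05,17.7,21.4,3.5,-2.4],[0.05,17.7,21.4,6,-2.4],[0.05,17.7,21.4,8,-2.4]]]'
python3 -m crank '[[[0.05,0,0,1,0],[0.05,0,0,1,0],[0.05,0,0,1,0],[0.05,0,0,1,0],[0.05,0,0,1,0],[0.05,0,0,1,0],[0.05,0,0,1,0],[0.05,0,0,1,0],[0.05,0,0,1,0],[0.05,0,0,1,0]]]'
python3 -c "
from h import *
to((610.1,38.5,5.3,97.2))"
```

```text
time: 27.35
tool_pos: [609.5, 38.5, 58.8]
tcp_rot: [-3.14, -0.0, 1.697]
contact_force: [-0.0, 0.3, -0.5]
grip_width: 16.3
finger_force: 30.0
time: 28.35
tool_pos: [610.2, 37.8, 50.6]
tcp_rot: [3.142, -0.0, 1.696]
contact_force: [-0.1, 0.4, -0.7]
grip_width: 16.9
finger_force: 30.0
(610.1, 38.5, 5.3, 97.2) -> [0.07 0.   4.53] turn -0.0
```

```bash
python3 -m crank '[[[0.05,0.1,0,1,0],[0.05,0.1,0,2,0],[0.05,0.1,0,3,0],[0.05,0.1,0,3.8,0],[0.05,0.1,0,4.2,0],[0.05,0.1,0,4.4,0],[0.05,0.1,0,4.5,0],[0.05,0.1,0,4.55,0],[0.05,0.1,0,4.55,0],[0.05,0.1,0,4.55,0]]]'
python3 -m crank '[[[0.19,0,0,0,0],[0.21,0,0,0,0],[0.23,0,0,0,0],[0.25,0,0,0,0],[0.25,0,0,0,0],[0.25,0,0,-1,0],[0.25,0,0,-3,0],[0.25,0,0,-6,0],[0.25,0,0,-9,0],[0.25,0,0,-12,0]]]'
python3 -c "
from h import *
to((659,229,110,180),(659,229,28,180),(659,229,28,170))"
```

```text
time: 29.35
tool_pos: [610.3, 38.7, 5.4]
tcp_rot: [3.141, 0.0, 1.696]
contact_force: [-1.1, 0.8, -0.2]
grip_width: 16.9
finger_force: 30.0
time: 30.35
tool_pos: [610.0, 38.7, 127.1]
tcp_rot: [3.141, 0.0, 1.696]
contact_force: [1.1, -0.2, 0.1]
grip_width: 23.2
finger_force: 0.0
(659, 229, 110, 180) -> [18.26  7.23  1.71] turn -82.8
(659, 229, 28, 180) -> [18.26  7.23  9.91] turn -82.8
(659, 229, 28, 170) -> [18.26  7.23  9.91] turn -72.8
```

```bash
python3 -m crank '[[[0.4,1,0.5,0,-8],[0.6,3,1.5,0,-16],[0.8,6,2.5,0,-24],[1,9,3.5,0,-32],[1,12,5,0,-40],[1,15,6,0,-48],[1,17,7,0,-56],[1,18.2,7.2,0,-64],[1,18.2,7.2,0,-72],[1,18.2,7.2,0,-80]]]'
python3 -m crank '[[[1,0,0,1,0],[1,0,0,2,0],[1,0,0,3,0],[1,0,0,3,0],[1,0,0,3,0],[1,0,0,3,0],[1,0,0,3,0],[1,0,0,3,0],[1,0,0,3,0],[1,0,0,3,0]]]'
python3 -c "
from h import *
to((659,229,30,178)); snap('wrist','w4')"
```

```text
time: 31.35
tool_pos: [658.6, 229.1, 125.7]
tcp_rot: [3.141, 0.0, 3.099]
contact_force: [-0.3, 0.1, -0.3]
grip_width: 91.7
finger_force: 0.0
time: 32.35
tool_pos: [658.8, 228.3, 95.3]
tcp_rot: [3.141, 0.0, 3.092]
contact_force: [0.1, -0.0, -0.6]
grip_width: 91.7
finger_force: 0.0
(659, 229, 30, 178) -> [-0.01  0.07  6.53] turn -0.8
```

View pics/w4.png

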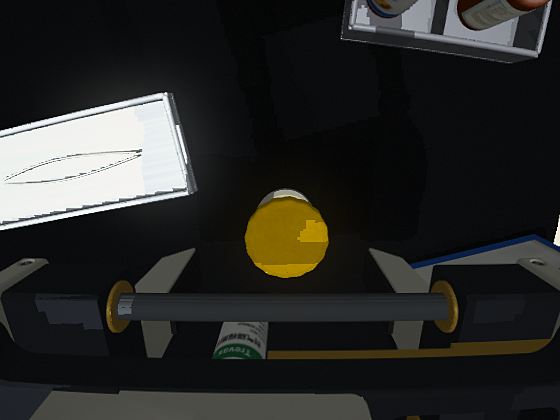

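The lid is centred at about (286,236), between the fingers and about 3 mm off their centre line. The forceps lie in the instrument tray at (75,165), and both bottles stand in the caddy at the top right.

```bash
python3 -c "
from h import *
p=world('w4',[(286,236)],61)[0]; print(p); to((p[0],p[1],38,178))"
python3 -m crank '[[[1,0,0,1,0],[1,0,0.1,2,0],[1,0,0.1,3.5,0],[1,0,0.1,5,0],[1,0,0.1,5.7,0],[1,0,0.1,5.7,0],[0.9,0,0.1,5.7,0],[0.8,0,0.1,5.7,0],[0.75,0,0.1,5.7,0],[0.7,0,0.1,5.7,0]]]'
python3 -m crank '[[[0.65,0,0,0,0],[0.6,0,0,0,0],[0.55,0,0,0,0],[0.5,0,0,0,0],[0.5,0,0,0,0],[0.5,0,0,0,0],[0.5,0,0,-0.5,0],[0.5,0,0,-2,0],[0.5,0,0,-4,0],[0.5,0,0,-6,0]]]'
python3 -c "
from h import *
to((520,60,150,178),(481,-297,150,178),(481,-297,43,178),(481,-297,150,90))"
```

```text
[654.62986417 231.04086705  61.        ]
(np.float64(654.6298641676118), np.float64(231.04086704977396), 38, 178) -> [0.43 0.25 5.72] turn -0.8
time: 33.4
tool_pos: [659.1, 229.4, 38.8]
tcp_rot: [3.141, 0.001, 3.092]
contact_force: [-0.1, -0.0, -0.0]
grip_width: 66.4
finger_force: 0.0
time: 34.4
tool_pos: [658.9, 229.2, 99.7]
tcp_rot: [3.142, 0.0, 3.092]
contact_force: [0.5, 0.3, -0.9]
grip_width: 54.5
finger_force: 30.0
(520, 60, 150, 178) -> [ 13.03 -17.59  -5.03] turn -0.8
(481, -297, 150, 178) -> [ 15.17 -53.43  -5.03] turn -0.8
(481, -297, 43, 178) -> [ 15.17 -53.44   5.67] turn -0.8
(481, -297, 150, 90) -> [ 15.17 -53.43  -5.03] turn 87.2
```

```bash
python3 -m crank '[[[0.5,0.2,-1,-1.5,0],[0.5,1.2,-4,-3.5,0],[0.5,2.4,-8.5,-5,0],[0.5,3.7,-13,-5,0],[0.5,5,-17.5,-5,0],[0.5,6.3,-22,-5,0],[0.5,7.6,-26.5,-5,0],[0.5,8.9,-31,-5,0],[0.5,10.2,-35.5,-5,0],[0.5,11.4,-40,-5,0]]]'
python3 -m crank '[[[0.5,1.2,-4.3,0,0],[0.5,2.4,-8.5,0,0],[0.5,3.4,-12,0,0],[0.5,3.7,-13.2,1,0],[0.5,3.8,-13.4,3,0],[0.5,3.8,-13.4,5,0],[0.5,3.8,-13.4,6,0],[0.5,3.8,-13.4,6,0],[0.5,3.8,-13.4,6,0],[0.5,3.8,-13.4,6,0]]]'
python3 -c "
from h import *
to((481,-297,42.8,177))"
```

```text
time: 35.4
tool_pos: [523.8, -166.7, 149.0]
tcp_rot: [-3.141, 0.001, 3.092]
contact_force: [1.0, -0.8, -0.9]
grip_width: 54.5
finger_force: 30.0
time: 36.4
tool_pos: [481.3, -296.7, 89.2]
tcp_rot: [-3.141, 0.002, 3.093]
contact_force: [-0.2, -0.9, -0.6]
grip_width: 54.6
finger_force: 30.0
(481, -297, 42.8, 177) -> [ 0.04 -0.03  4.64] turn 0.2
```

```bash
python3 -m crank '[[[0.5,0,0,1,0],[0.5,0,0,2,0],[0.5,0,0,3,0],[0.5,0,0,3.8,0],[0.5,0,0,4.2,0],[0.5,0,0,4.4,0],[0.5,0,0,4.55,0],[0.5,0,0,4.65,0],[0.5,0,0,4.65,0],[0.5,0,0,4.65,0]]]'
python3 -m crank '[[[0.65,0,0,0,0],[0.72,0,0,0,0],[0.8,0,0,0,0],[0.9,0,0,0,0],[1,0,0,0,0],[1,0,0,-1,0],[1,0,0,-4,0],[1,0,0,-8,0],[1,0,0,-12,0],[1,0,0,-16,0]]]'
python3 -m crank '[[[1,0,4,0,0],[1,0,8,0,0],[1,0,12,0,0],[1,0,16,0,0],[1,0,20,0,0],[1,0,24,0,0],[1,0,26,0,0],[1,0,26,0,0],[1,0,26,0,0],[1,0,26,0,0]]]'
python3 -c "
from h import *
snap('top','t9'); cv2.imwrite('pics/t9c.png',cv2.resize(cv2.imread('pics/t9.png')[120:290,110:460],None,fx=2.25,fy=2.25,interpolation=cv2.INTER_CUBIC))
snap('scene','s9'); cv2.imwrite('pics/s9c.png',cv2.resize(cv2.imread('pics/s9.png')[150:350,170:450],None,fx=2.8,fy=2.8,interpolation=cv2.INTER_CUBIC))"
```

```text
time: 37.4
tool_pos: [481.0, -296.6, 42.2]
tcp_rot: [-3.141, 0.001, 3.092]
contact_force: [-1.0, 1.7, 4.2]
grip_width: 54.2
finger_force: 30.0
time: 38.4
tool_pos: [480.5, -296.4, 204.0]
tcp_rot: [-3.141, 0.001, 3.092]
contact_force: [-0.2, -1.0, -0.3]
grip_width: 91.8
finger_force: 0.0
time: 39.4
tool_pos: [493.6, -37.9, 201.9]
tcp_rot: [-3.141, 0.0, 3.091]
contact_force: [-1.0, -0.1, -0.0]
grip_width: 92.0
finger_force: 0.0
```

View pics/t9c.png

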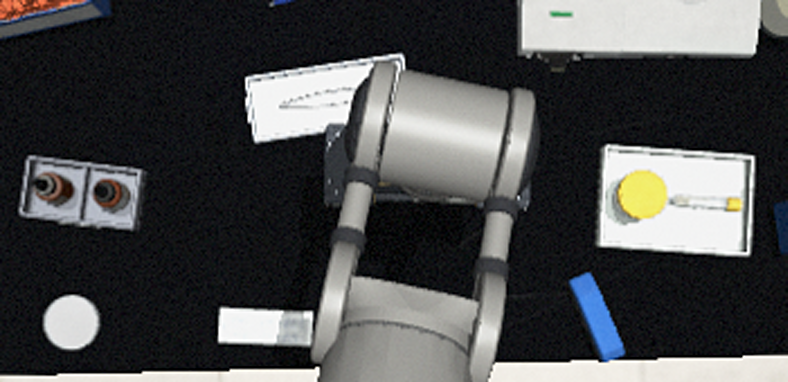

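View pics/s9c.png

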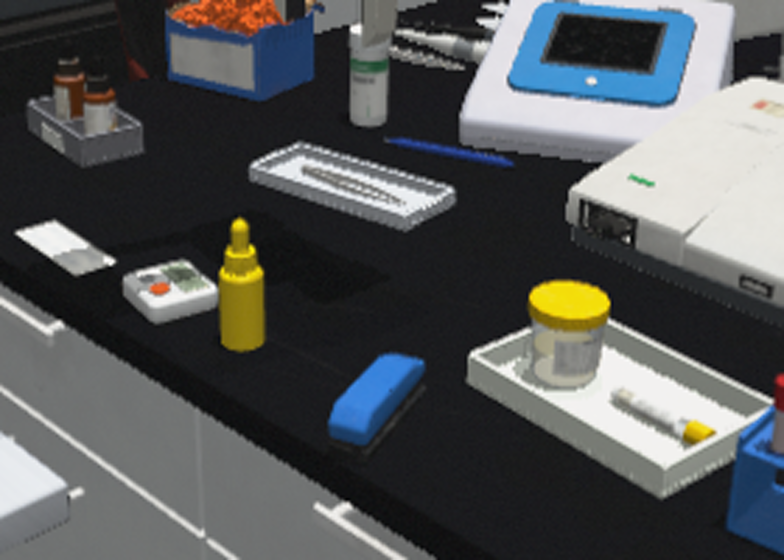

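The views show both bottles upright, one in each bay. The cup stands at (568,335) and the tube lies at (660,415) in the sample tray, and the forceps lie flat at (350,185) in the instrument tray. Handing in.

```bash
python3 -c "
from plant import bot
print(bot.close_job())"
```

```text
the job is handed in; nothing more can be done
None
```

I handed the job in at about 39 s: a bottle stands in each caddy bay, the cup stands and the tube lies in the sample tray, and the forceps lie flat in the instrument tray; the last pictures show this, but no verdict came back.

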